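# Kick out and draw the tall battery pack from the covered dock

### The job

Take the taller of the two battery packs out of the roofed charging dock and lay it flat, same side up, in the middle of the black pad. The roof keeps it from being lifted out, so push the spring-centred lever on the dock all the way over towards the tall pack's side, hold it there for a second, let it spring back to the middle, then draw the kicked-out pack straight out through its mouth. Set it down under control rather than dropping it, and leave the low pack in its bay and everything else where it is.

Things in the scene. Friction and masses are not known exactly. Their poses are not given: they have to be found in the camera images.
- dock: Fixed grey charging dock with flat aluminium roof, 176 x 152 x 63 mm. Origin: centre of its underside, on the table; -x points out of the mouths (roughly to the robot's right), z up. Two bays, centred at y = +40 and -40 mm, 56 mm wide, floor at z = 8, roof underside at z = 58 mm, closed behind. Mouths at x = -88 mm. A pack at home has its centre at x = -43 mm, 10 mm proud of the mouth.
- dock_mouth (a point): Middle of the dock's front face, between the two mouths, at x = -88, y = 0, z = 33 mm in the dock's frame; same axes as the dock.
- lever (a joint): Ejector lever, rad: 0 centred, stops at +0.95 and -0.95, sprung back to 0 (0.35 N m/rad, about 6 N at the post at a stop; returns in about half a second). Pivot upright at x = 20, y = 0 mm in the dock's frame. Positive: post towards the dock's +y, which kicks the pack in the +y bay about 35 mm out, to stand 45 mm proud. Negative: the same for the -y bay. The other pack is not moved.
- lever_post (a point): Point on the axis of the lever's upright round post, 16 mm diameter, which stands above the roof from z = 72 to 116 mm (this point at z = 95), 55 mm from the pivot. Centred, it is at x = 75, y = 0 mm in the dock's frame; it moves with the lever. A flat bar just above the roof joins it to the pivot.
- pack_tall_center (a point): Centre of the tall battery pack, a grey block 110 mm long (its x axis; -x is its front end), 52 mm wide (y), 46 mm high (z), about 0.34 kg; in one of the two bays, front end out. Clearance in the bay 2 mm each side and 4 mm above.
- pack_low_center (a point): Centre of the low battery pack, of the same 110 x 52 mm plan and colour but only 30 mm high, 0.24 kg; in the other bay. It stays.
- pad_top (a point): Centre of the upper face of the black order pad (fixed, flat, 210 mm along x, 150 mm along y), 12 mm above the table; z up.
- secateurs: Secateurs, 179 mm long, lying beside the pad; leave alone. Origin under their middle.
- stapler: Desk stapler, 145 x 36 x 46 mm, on the table beyond the dock; leave alone. Origin under its middle.
- candle: Plain pillar candle, 61 mm across, 131 mm high, on the right of the table beyond the pad; leave alone. Origin under its middle.
- clay_pot: Clay pot, 95 mm across, 85 mm high, behind the dock and pad; leave alone. Origin under its middle.
- pack_tall: The tall pack itself: origin at the centre of its underside, 23 mm below pack_tall_center; same axes.

How it is judged:
By the outcome, as a careful person would: the job done as asked, in the order asked, and still so for the second after the job is handed in, with the robot touching nothing.
It also fails if it takes over 61 s, if anything falls off the work surface, if the arm or the gripper's body presses on something with over 40 N, if the wrist force passes 120 N, or if a joint passes its speed limit or range.

### The arm

A 7-joint arm with a two-finger parallel gripper is mounted at the origin on a cart in front of the work surface, level with it; the furniture and walls round the work are solid. World frame = base frame: x ahead of the robot, y to its left, z up, the work surface at z = 0. Lengths are in m, angles in rad, forces in N, time in s.
With the tool pointing down it reaches from about 0.35 to 0.9 m from the base axis. Payload 8.1 kg.
Tool frame: the origin (TCP) lies at the centre of the arm's flange, where the gripper is bolted on; the fingertips stand 178 mm ahead of it and the grasp point (between the pads) lies 159 mm ahead of it; z points along the fingers, y is the direction in which the jaws open and shut (so a half turn about z gives the same grasp; the last joint's range is limited). The gripper opens to 92 mm and grips with 3 to 60 N. Pads are 19 mm wide; open, the fingers measure 130 mm over their backs; the gripper's body (75 mm by 190 mm) begins 47 mm behind the grasp point.
Start: joints at [-1.289, 0.434, 0.025, 1.573, -0.012, 1.134, -0.075], TCP at [0.235, 0.579, 0.405] pointing down, gripper open.
Joint ranges: [-2.62, 2.62], [-0.44, 2.09], [-1.27, 1.32], [0.08, 2.57], [-1.32, 4.46], [0.12, 2], [-2.74, 2.74]. Speed limits (rad/s): [2.22, 2.22, 3.01, 3.01, 3.14, 3.14, 3.14].

### API

Orientations are given as a rotation vector (axis times angle).
In Python, from cell import arm, get_image, camera_model gives the robot as it stands. The module is installed in compiled form; this text tells all that it offers.
- The arm moves only by the shell command python3 -m pendant 'ROWS' [FORCE]. ROWS is JSON, a list that holds one entry, the list of rows, each a list of 7 numbers: the shift along the tool's x, y, z in mm, then the turn, a rotation vector about the tool's x, y, z in rad, then the closure, from -1 (fully open) to 1 (shut). In form: [[[x, y, z, rx, ry, rz, hand], ...]]. A call has 1 to 20 rows; each row is the pose to reach, as a shift and turn from the pose commanded when the call began, along the tool's axes at that moment; what a row does not reach only later rows make up. A row lasts 1/8 s, in which the tool goes at most 62.5 mm and 10.7 degrees, less where a joint would pass 70% of its speed; a pose out of reach is approached as far as the arm can. A call with a gripper value outside its range is refused whole. The fingers move at their own pace and stop on an object; FORCE is the grip in N (left out, the last holds). Time passes only in rows, so rows that repeat a pose let the fingers close. It gives the time, the measured TCP pose, the force and the opening at its end, in the units of the state.
- arm.observe(): the state, without advancing time (a new reading comes with each control period).
- get_image(name): name is "scene" or "top" or "wrist"; returns the picture (400x640x3 uint8, red, green, blue); there is no depth.
- camera_model(name): a dict with "fx", "fy", "cx", "cy" (pixels), "position" and "orientation" of the camera in the world; the wrist camera has in their place "T_tool_cam" (4x4, takes a point from camera to tool coordinates, whose origin is the TCP and whose axes are the flange's). Camera axes: x right, y down, z forward; pixel columns grow to the right and rows downward; lengths in m; the calibration is good to about 2 mm. A picture is of the moment at which its call begins: read the wrist's pose just before it. camera_model takes no time and is no camera call.
- arm.sign_off(): hands the job in, once; it reports no verdict.
The state is a dict: "clock": time; "joints": joint angles; "dq": joint speeds; "joint_efforts": joint torques, N m; "position": TCP position; "ee_rot": TCP orientation; "force": force on the tool from outside, world axes, zero at the start; "ft_torque": the same for the moment, N m; "width": opening from 0.0 (shut) to 1.0 (fully open).
Only numpy, scipy, OpenCV 4.12 (cv2) and the standard library are available. Lean on these libraries where they do the work, as an engineer would, in place of code of your own. Each camera call takes 0.05 s, during which the arm holds its last target.

## Working session

There is one attempt and no reset: what is moved stays moved. The work goes in short steps, Python scripts to look and compute and a shell command to move; the robot and the scene stay as the last step left them, time stands still between calls to the robot, and variables do not carry over. Pictures are saved under pics/ and viewed, and the job is handed in when it is done.

```bash
mkdir -p pics; python3 - <<'E'
from cell import arm, get_image, camera_model
import cv2
s=arm.observe(); print(s)
for n in ("scene","top","wrist"):
    im=get_image(n); cv2.imwrite(f"pics/{n}0.png",im[:,:,::-1]); print(n,camera_model(n))
E
```

```text
{'clock': 0.0, 'joints': array([-1.28860307,  0.43523522,  0.02499141,  1.57410654, -0.01160889,
        1.13398636, -0.07511493]), 'dq': array([-2.07216479e-03,  4.83228739e-04,  5.83987372e-05,  2.11927885e-03,
        9.64641575e-04,  1.07774466e-04, -1.83378611e-03]), 'joint_efforts': array([ 2.07377234e-03, -6.67836714e+01,  9.86284576e-01, -3.14460397e+01,
       -6.03959640e-02,  4.25076485e-02,  1.30225581e-04]), 'position': array([0.23455451, 0.57906757, 0.4039337 ]), 'ee_rot': array([-6.00841109e-01, -3.08343558e+00,  2.48495589e-03]), 'force': array([-0.51858451,  0.49836054,  0.23806882]), 'ft_torque': array([ 0.01778652,  0.05641262, -0.04161045]), 'width': 0.999763206240906}
scene {'fx': 362.5593852318466, 'fy': 362.5593852318466, 'cx': 312.99247784538534, 'cy': 200.30960925243804, 'position': array([-0.138379  , -0.71346652,  0.77462855]), 'orientation': array([-2.04322132,  0.93574291, -0.49082041])}
top {'fx': 477.32041492434143, 'fy': 477.32041492434143, 'cx': 321.378469112293, 'cy': 195.1707739731751, 'position': array([ 0.50230847, -0.12786851,  1.66502505]), 'orientation': array([-2.18944971,  2.1616759 , -0.06565282])}
wrist {'fx': 305.7094434063371, 'fy': 305.7094434063371, 'cx': 321.40118350169166, 'cy': 197.24447392037496, 'T_tool_cam': array([[ 1.84516644e-03, -9.59689231e-01, -2.81057244e-01,
         7.57066619e-02],
       [ 9.99997378e-01,  2.15192202e-03, -7.82811292e-04,
         7.23047835e-04],
       [ 1.35606884e-03, -2.81055063e-01,  9.59690686e-01,
         1.90893407e-02],
       [ 0.00000000e+00,  0.00000000e+00,  0.00000000e+00,
         1.00000000e+00]])}
```

View pics/scene0.png

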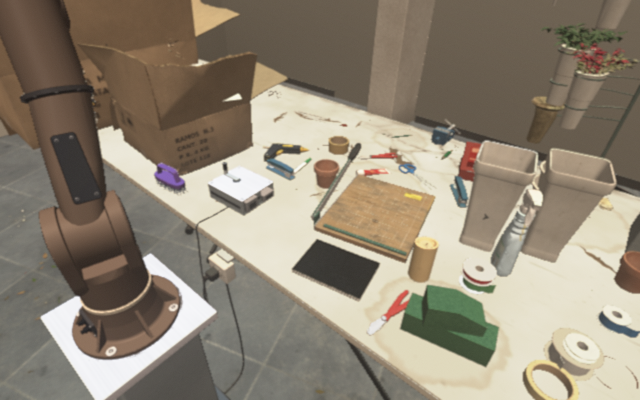

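View pics/top0.png

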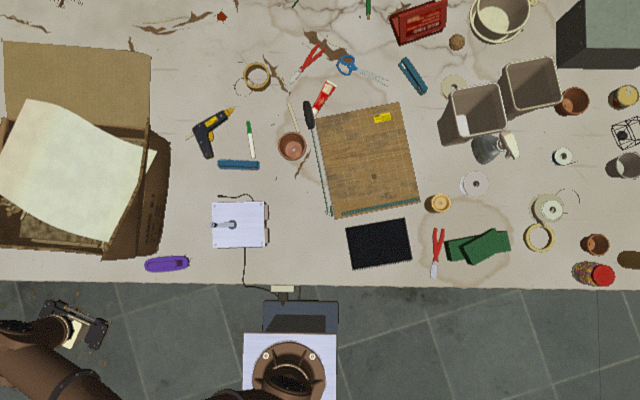

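View pics/wrist0.png

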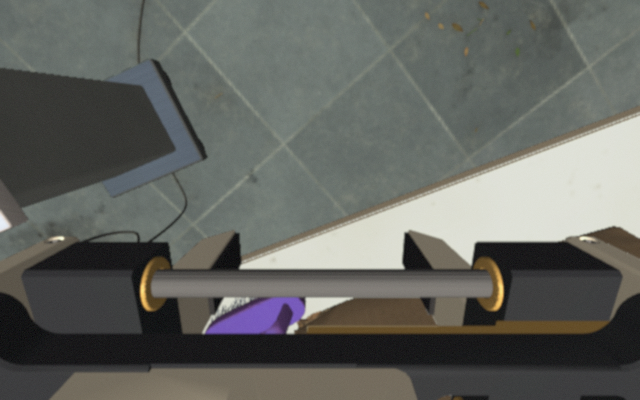

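```bash
python3 - <<'E'
import cv2
t=cv2.imread("pics/top0.png"); s=cv2.imread("pics/scene0.png")
cv2.imwrite("pics/topz.png",cv2.resize(t[185:265,200:280],None,fx=7,fy=7,interpolation=cv2.INTER_CUBIC))
cv2.imwrite("pics/padz.png",cv2.resize(t[200:290,335:455],None,fx=6,fy=6,interpolation=cv2.INTER_CUBIC))
cv2.imwrite("pics/scz.png",cv2.resize(s[150:220,190:290],None,fx=8,fy=8,interpolation=cv2.INTER_CUBIC))
E
```

```text
(no output)
```

View pics/topz.png

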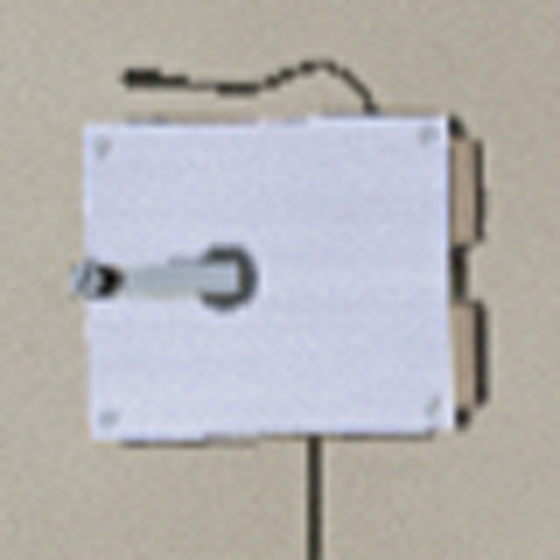

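View pics/padz.png

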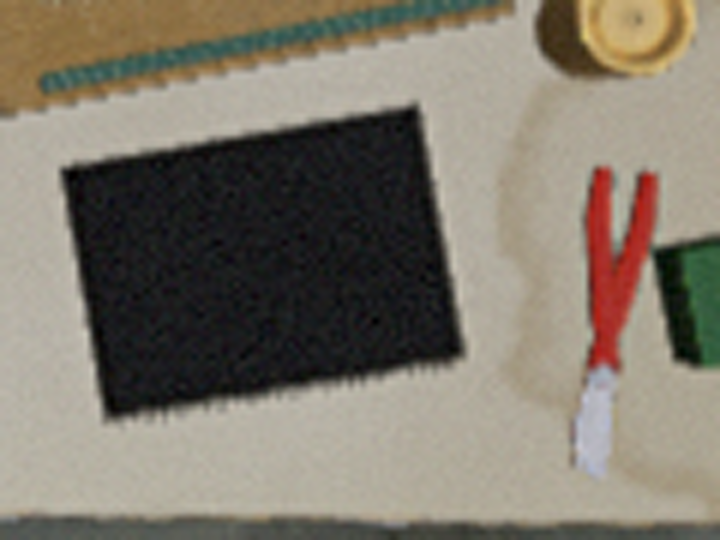

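View pics/scz.png

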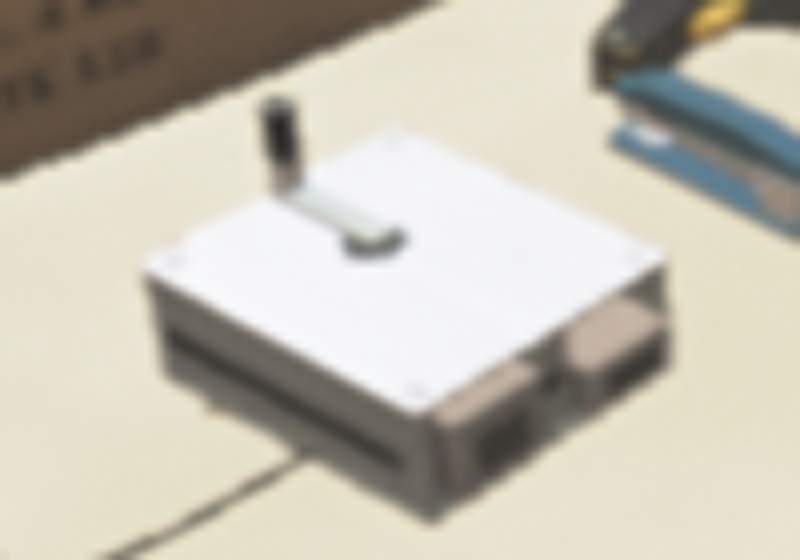

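```bash
cat > h.py <<'E'
import numpy as np, cv2
from scipy.spatial.transform import Rotation as R
from scipy.optimize import least_squares
from cell import arm, get_image, camera_model
def cam(n, s=None):
    m=camera_model(n); K=np.array([[m['fx'],0,m['cx']],[0,m['fy'],m['cy']],[0,0,1]])
    if n=='wrist':
        s=s or arm.observe(); T=np.eye(4);T[:3,:3]=R.from_rotvec(s['ee_rot']).as_matrix();T[:3,3]=s['position']
        T=T@np.array(m['T_tool_cam']); return K,T[:3,:3],T[:3,3]
    return K,R.from_rotvec(m['orientation']).as_matrix(),np.array(m['position'])
def proj(c,P):
    K,Rm,p=c; q=(np.atleast_2d(P)-p)@Rm; q=q@K.T; return q[:,:2]/q[:,2:]
def onz(c,uv,z):
    K,Rm,p=c; uv=np.atleast_2d(uv); d=np.c_[uv,np.ones(len(uv))]@np.linalg.inv(K).T@Rm.T
    return p+d*((z-p[2])/d[:,2])[:,None]
def fr(x,y,a): # frame mapping
    c,s=np.cos(a),np.sin(a); return lambda P: np.atleast_2d(P)@np.array([[c,s,0],[-s,c,0],[0,0,1]])+[x,y,0]
def fit(c,P,uv,x0):
    f=lambda v:(proj(c,fr(*v)(P))-uv).ravel(); r=least_squares(f,x0); return r.x, r.fun
E
python3 - <<'E'
from h import *
c=cam('top'); cs=cam('scene')
un=lambda a,k,o:(np.array(a)+.5)/k-.5+np.array(o)
d=un([(85,122),(447,115),(455,432),(92,440)],7,(200,185))
P=np.array([[88,-76,63],[-88,-76,63],[-88,76,63],[88,76,63]])/1e3
print(fit(c,P,d,[.42,.13,1.57]))
ds=un([(145,268),(425,412),(665,258),(395,132)],8,(190,150))
Ps=np.array([[88,76,63],[-88,76,63],[-88,-76,63],[88,-76,63]])/1e3
v,f=fit(cs,Ps,ds,[.42,.13,1.57]);print(v,f)
v,f=fit(c,P,d,[.42,.13,1.57])
print('post top',proj(c,fr(*v)([[.075,0,.116]])), (np.array([95,280])/7+[200,185]))
print('post scene',proj(cs,fr(*v)([[.075,0,.116]])), (np.array([280,100])/8+[190,150]))
for nm,y,zt in(('+y tall',.04,.054),('+y low',.04,.038),('-y tall',-.04,.054),('-y low',-.04,.038)):
    q=proj(cs,fr(*v)([[-.098,y+.026,zt],[-.098,y-.026,zt],[-.098,y+.026,.008]])); print(nm,(q-[190,150]+.5)*8)
pd=un([(63,168),(417,106),(463,355),(107,418)],6,(335,200))
print(onz(c,pd,.012))
Pp=np.array([[105,75],[-105,75],[-105,-75],[105,-75]])/1e3; Pp=np.c_[Pp,[.012]*4]
print(fit(c,Pp,pd,[.4,-.3,1.57]))
E
```

```text
(array([0.52248707, 0.17579506, 1.61150581]), array([ 0.04277161,  0.26204819,  0.38967343, -0.21252128,  0.0751011 ,
       -0.16590216, -0.50576734,  0.11373597]))
[0.51985571 0.1732129  1.63005075] [-0.4207233   0.09419238 -0.27313531  0.30391035  0.75354173 -0.35225904
 -0.03131774 -0.28917186]
post top [[212.0025966  224.48867673]] [213.57142857 225.        ]
post scene [[224.6068041  162.02750794]] [225.  162.5]
+y tall [[455.53687035 425.60329802]
 [545.00125267 369.20913423]
 [465.91781315 512.57940732]]
+y low [[459.20033053 456.29738029]
 [547.88921689 399.51191646]
 [465.91781315 512.57940732]]
-y tall [[591.21125967 340.08050633]
 [673.62286302 288.13208466]
 [598.30499916 425.39835968]]
-y low [[593.71320122 370.17186822]
 [675.46095361 317.83065359]
 [598.30499916 425.39835968]]
[[ 0.51596703 -0.18528131  0.012     ]
 [ 0.55424931 -0.38849553  0.012     ]
 [ 0.41235205 -0.41475844  0.012     ]
 [ 0.37371924 -0.21178049  0.012     ]]
(array([ 0.46511373, -0.29987589,  1.74580912]), array([  6.67740323,  41.87550949,   8.12734342,  42.33188833,
        -7.16782429, -42.36330162,  -7.85922804, -43.042852  ]))
```

```bash
cat >> h.py <<'E'
DOCK=[.5222,.1755,1.613]
def goal(pos,ang,s=None):
    """tool pointing down, tool x at world angle ang; prints shift mm & turn in tool axes"""
    s=s or arm.observe(); R0=R.from_rotvec(s['ee_rot'])
    x=np.array([np.cos(ang),np.sin(ang),0]);z=np.array([0,0,-1.]);y=np.cross(z,x)
    G=R.from_matrix(np.c_[x,y,z])
    print('shift',np.round(R0.inv().apply(np.array(pos)-s['position'])*1e3,1),'turn',np.round((R0.inv()*G).as_rotvec(),4))
E
python3 - <<'E'
from h import *
goal([.32,.30,.42],np.radians(158)); goal([.32,.30,.42],np.radians(125)); goal([.48,.09,.45],1.613)
c=cam('top'); un=lambda a,k,o:(np.array(a)+.5)/k-.5+np.array(o)
pd=un([(63,168),(417,106),(463,355),(107,418)],6,(335,200))
P=np.array([[105,-75,12],[-105,-75,12],[-105,75,12],[105,75,12]])/1e3
print(fit(c,P,pd,[.46,-.3,1.75]))
E
```

```text
shift [-184.  -226.6  -15.6] turn [-0.0012  0.0001 -0.0009]
shift [-184.  -226.6  -15.6] turn [-1.100e-03  4.000e-04  5.751e-01]
shift [-411.1 -361.3  -45.4] turn [-1.0000e-03  8.0000e-04  1.1437e+00]
(array([ 0.46411698, -0.30006799,  1.75675701]), array([-0.65083867, -0.71772437,  0.26018454, -0.86251613,  0.69266124,
        0.75250178, -0.30884982,  0.79647314]))
```

```bash
python3 -m pendant '[[[-20,-25,-5,0,0,0,-1],[-50,-62,-8,0,0,0.05,-1],[-80,-99,-10,0,0,0.15,-1],[-112,-138,-12,0,0,0.28,-1],[-145,-178,-14,0,0,0.42,-1],[-184,-220,-16,0,0,0.56,-1],[-222,-240,-20,0,0,0.70,-1],[-260,-265,-25,0,0,0.83,-1],[-298,-290,-30,0,0,0.96,-1],[-336,-314,-36,0,0,1.06,-1],[-372,-337,-40,0,0,1.11,-1],[-398,-353,-44,0,0,1.135,-1],[-411,-361,-45,0,0,1.144,-1],[-411,-361,-45,0,0,1.144,-1],[-411,-361,-45,0,0,1.144,-1]]]'
python3 - <<'E'
from h import *
s=arm.observe(); im=get_image('wrist'); print(s['joints'])
np.save('w1.npy',{k:s[k] for k in('position','ee_rot')},allow_pickle=True)
cv2.imwrite('pics/w1.png',im[:,:,::-1]); im=get_image('top'); cv2.imwrite('pics/t1.png',im[:,:,::-1])
goal([.48,.09,.45],1.613)
c=cam('wrist',s)
f=fr(*DOCK); P=np.array([[88,-76,63],[-88,-76,63],[-88,76,63],[88,76,63],[75,0,116],[75,0,72],[-98,66,54],[-98,14,54],[-98,-14,38],[-98,-66,38]])/1e3
print(np.round(proj(c,f(P)),1))
E
```

```text
clock: 2.02
position: [0.4794, 0.0916, 0.4494]
ee_rot: [-2.172, -2.269, 0.001]
force: [0.2, 0.7, -0.7]
width: 1.0
[-0.71301181  0.17062799  0.49033545  1.85881482 -0.08889108  1.13429251
 -0.14705834]
shift [-1.6  0.5 -0.5] turn [-0.0006 -0.0004  0.002 ]
[[436.6  16.4]
 [420.9 177.8]
 [297.2 177.3]
 [294.1  15.9]
 [372.6  15.6]
 [365.9  27.7]
 [305.8 183.5]
 [346.8 183.6]
 [367.1 180.8]
 [406.6 181. ]]
```

View pics/w1.png

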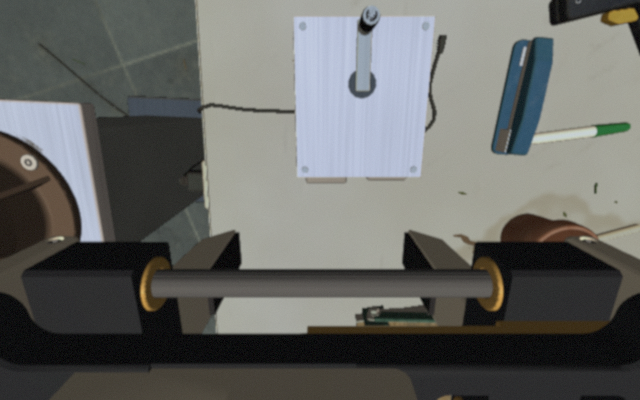

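```bash
python3 - <<'E'
from h import *
im=cv2.imread('pics/w1.png'); cv2.imwrite('pics/w1z.png',cv2.resize(im[165:195,285:430],None,fx=5,fy=8,interpolation=cv2.INTER_CUBIC))
f=fr(*DOCK)
s=arm.observe()
# post hover & approach, grasp z .099 -> TCP z .258
p=f([[.075,0,0]])[0]; print(p)
goal([p[0],p[1],.45],DOCK[2]); goal([p[0],p[1],.262],DOCK[2])
E
```

```text
[0.51903566 0.25043322 0.        ]
shift [156.9  46.6  -0.5] turn [-0.0006 -0.0004  0.002 ]
shift [156.9  46.7 187.5] turn [-0.0006 -0.0004  0.002 ]
```

View pics/w1z.png

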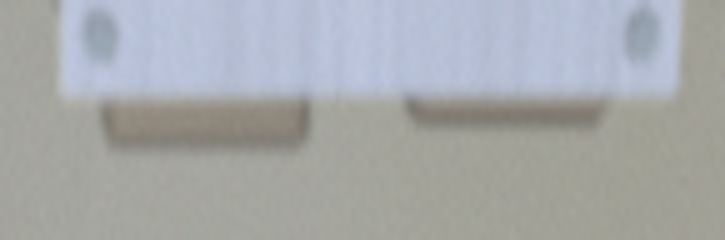

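```bash
python3 -m pendant '[[[20,6,2,0,0,0,0],[55,16,12,0,0,0,0],[95,28,30,0,0,0,0],[130,39,60,0,0,0,0],[150,45,90,0,0,0.001,0],[157,47,110,0,0,0.002,0],[157,47,118,0,0,0.002,0],[157,47,118,0,0,0.002,0]]]'
python3 - <<'E'
from h import *
s=arm.observe(); im=get_image('wrist'); cv2.imwrite('pics/w2.png',im[:,:,::-1])
c=cam('wrist',s); print(np.round(proj(c,fr(*DOCK)(np.array([[75,0,116],[83,0,116],[75,8,116],[75,-8,116],[75,0,72]])/1e3)),1))
p=fr(*DOCK)([[.075,0,0]])[0];goal([p[0],p[1],.262],DOCK[2])
E
```

```text
clock: 3.12
position: [0.5202, 0.2496, 0.3315]
ee_rot: [-2.176, -2.266, 0.001]
force: [-0.1, 0.0, 0.5]
width: 0.498
[[319.3 222. ]
 [319.3 211. ]
 [307.6 222. ]
 [331.  222. ]
 [319.7 202.8]]
shift [ 1.2 -1.4 70.2] turn [ 0.0003 -0.0002 -0.0024]
```

View pics/w2.png

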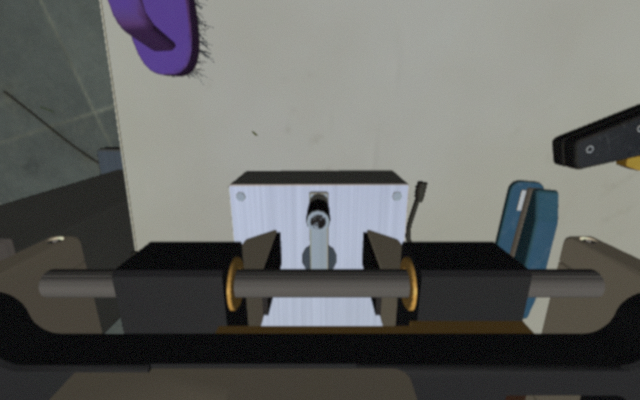

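```bash
python3 -m pendant '[[[0,-0.5,15,0,0,0,0],[1,-1,40,0,0,-0.001,0],[1,-1,60,0,0,-0.002,0],[1,-1,70,0,0,-0.002,0],[1,-1,70,0,0,-0.002,0],[1,-1,70,0,0,-0.002,0]]]'
python3 - <<'E'
from h import *
for t in(.15,.3,.45,.6,.75,.85,.9,.95,1.0,1.05): print(t,np.round([55*(np.cos(t)-1),-15-55*np.sin(t)],1))
p=fr(*DOCK)([[.075,0,0]])[0];goal([p[0],p[1],.262],DOCK[2])
E
```

```text
clock: 3.92
position: [0.5197, 0.2502, 0.2624]
ee_rot: [2.174, 2.267, 0.002]
force: [-0.1, -0.1, 0.6]
width: 0.495
0.15 [ -0.6 -23.2]
0.3 [ -2.5 -31.3]
0.45 [ -5.5 -38.9]
0.6 [ -9.6 -46.1]
0.75 [-14.8 -52.5]
0.85 [-18.7 -56.3]
0.9 [-20.8 -58.1]
0.95 [-23.  -59.7]
1.0 [-25.3 -61.3]
1.05 [-27.6 -62.7]
shift [ 0.3 -0.7  0.4] turn [ 0.0011 -0.0006 -0.0006]
```

```bash
python3 -m pendant '[[[0,-8,0,0,0,0,0],[0,-15,0,0,0,0,0],[-1,-23,0,0,0,0,0],[-2.5,-31,0,0,0,0,0],[-5.5,-39,0,0,0,0,0],[-9.5,-46,0,0,0,0,0],[-15,-52.5,0,0,0,0,0],[-19,-56,0,0,0,0,0],[-21,-58,0,0,0,0,0],[-21,-58,0,0,0,0,0]]]'
python3 - <<'E'
from h import *
s=arm.observe(); im=get_image('wrist'); cv2.imwrite('pics/w3.png',im[:,:,::-1])
im=get_image('top'); cv2.imwrite('pics/t3.png',cv2.resize(im[185:265,200:280,::-1],None,fx=7,fy=7))
f=fr(*DOCK); loc=(R.from_euler('z',-DOCK[2]).apply(s['position']-[*DOCK[:2],0]))*1e3; print('tcp in dock',loc, s['force'])
c=cam('wrist',s)
for t in(.7,.8,.9,.95): print(t,proj(c,f([[.02+.055*np.cos(t),.055*np.sin(t),.116]])))
E
```

```text
clock: 5.18
position: [0.463, 0.2273, 0.2626]
ee_rot: [2.173, 2.267, 0.006]
force: [5.2, 4.0, 1.1]
width: 0.5
tcp in dock [ 54.28532775  56.94869614 262.6211818 ] [5.17065082 4.01569228 1.05203073]
0.7 [[365.43688923 262.32357893]]
0.8 [[356.49977189 269.5362816 ]]
0.9 [[348.50660307 277.36560135]]
0.95 [[344.88768626 281.47771971]]
```

View pics/w3.png

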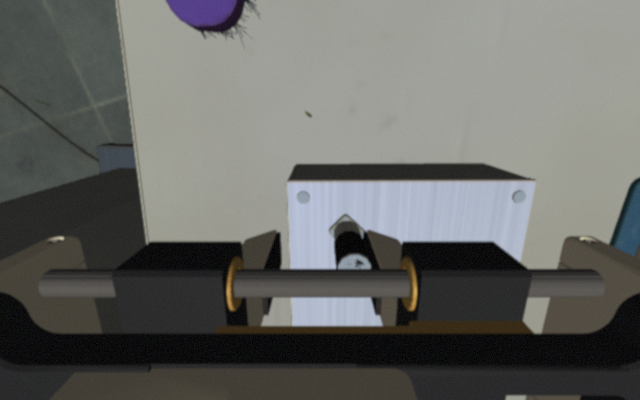

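View pics/t3.png

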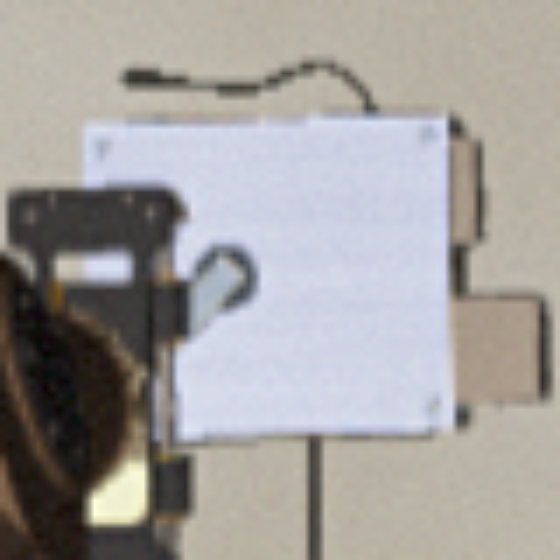

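```bash
python3 -m pendant '[[[-2,-2,0,0,0,0,0],[-2.5,-3.5,0,0,0,0,0],[-2.5,-3.5,0,0,0,0,0]]]'
```

```text
clock: 5.65
position: [0.4601, 0.2245, 0.2626]
ee_rot: [2.173, 2.266, 0.007]
force: [6.8, 2.5, -0.2]
width: 0.498
```

```bash
python3 -m pendant '[[[-1.5,-2,0,0,0,0,0],[-1.5,-2,0,0,0,0,0]]]'; python3 -m pendant '[[[0,-1.5,0,0,0,0,0],[0,-1.5,0,0,0,0,0]]]'
python3 - <<'E'
from h import *
s=arm.observe(); im=get_image('wrist'); cv2.imwrite('pics/w4.png',cv2.resize(im[170:330,230:420,::-1],None,fx=4,fy=3))
loc=(R.from_euler('z',-DOCK[2]).apply(s['position']-[*DOCK[:2],0]))*1e3; print('tcp in dock',loc, R.from_euler('z',-DOCK[2]).apply(s['force']),s['width'])
c=cam('wrist',s);f=fr(*DOCK)
for t in(.8,.9,.95,1): print(t,(proj(c,f([[.02+.055*np.cos(t),.055*np.sin(t),.116]]))-[230,170])*[4,3])
E
```

```text
clock: 5.9
position: [0.4584, 0.2228, 0.2626]
ee_rot: [2.173, 2.265, 0.007]
force: [7.7, 1.6, -1.3]
width: 0.496
clock: 6.15
position: [0.4576, 0.2223, 0.2626]
ee_rot: [2.173, 2.263, 0.008]
force: [11.4, 0.9, -4.3]
width: 0.501
tcp in dock [ 49.47246249  62.61679278 262.63935013] [  0.42253973 -11.46359415  -4.33019896] 0.5006509891207438
0.8 [[552.55930618 269.62263697]]
0.9 [[519.97922227 293.61133662]]
0.95 [[505.20578077 306.20523792]]
1 [[491.48634473 319.14241198]]
```

View pics/w4.png

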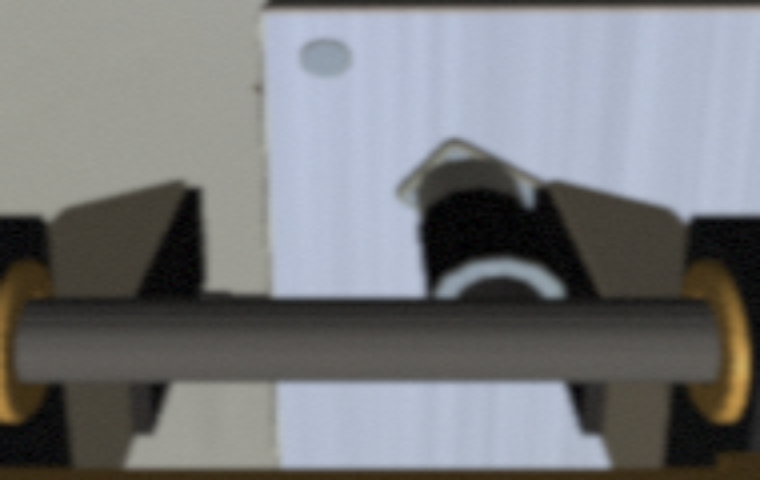

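```bash
python3 -m pendant '[[[0,-1.5,0,0,0,0,0],[0,-1.5,0,0,0,0,0],[0,-1.5,0,0,0,0,0],[0,-1.5,0,0,0,0,0],[0,-1.5,0,0,0,0,0],[0,-1.5,0,0,0,0,0],[0,-1.5,0,0,0,0,0],[0,-1.5,0,0,0,0,0],[0,-1.5,0,0,0,0,0],[0,-1.5,0,0,0,0,0],[0,-1.5,0,0,0,0,0]]]'
```

```text
clock: 7.58
position: [0.4571, 0.2222, 0.2627]
ee_rot: [2.173, 2.262, 0.011]
force: [18.0, 0.5, -9.9]
width: 0.497
```

```bash
python3 -m pendant '[[[2.5,4,0,0,0,0,0],[10.5,11,0,0,0,0,0],[16,17,0,0,0,0,0],[20,24,0,0,0,0,0],[23,32,0,0,0,0,0],[25,40,0,0,0,0,0],[25.5,48,0,0,0,0,0],[25.5,56,0,0,0,0,0],[25.5,63,0,0,0,0,0],[25.5,63,0,0,0,0,0],[25.5,63,0,0,0,0,0],[25.5,63,-15,0,0,0,0],[25.5,63,-40,0,0,0,0],[25.5,63,-70,0,0,0,0],[25.5,63,-90,0,0,0,0],[25.5,63,-90,0,0,0,0]]]'
python3 - <<'E'
from h import *
s=arm.observe(); im=get_image('wrist'); cv2.imwrite('pics/w5.png',im[:,:,::-1])
im=get_image('top'); cv2.imwrite('pics/t5.png',cv2.resize(im[185:265,200:280,::-1],None,fx=7,fy=7))
loc=(R.from_euler('z',-DOCK[2]).apply(s['position']-[*DOCK[:2],0]))*1e3; print('tcp in dock',loc)
E
```

```text
clock: 9.57
position: [0.5163, 0.2507, 0.3541]
ee_rot: [2.174, 2.267, 0.006]
force: [-0.2, -0.1, -0.2]
width: 0.502
tcp in dock [ 75.33542379   2.76933944 354.10015703]
```

View pics/w5.png

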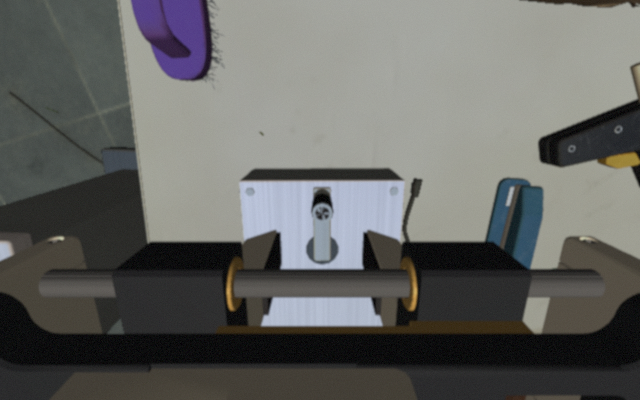

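View pics/t5.png

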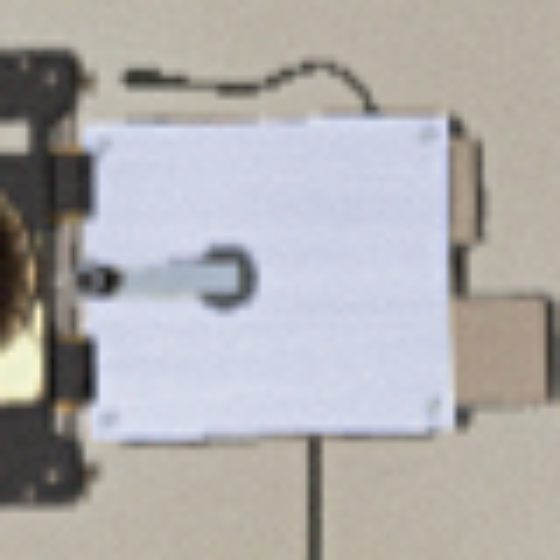

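```bash
python3 - <<'E'
from h import *
f=fr(*DOCK)
un=lambda a,k,o:(np.array(a)+.5)/k-.5+np.array(o)
w=onz(cam('top'),un([(546,296),(546,402)],7,(200,185)),.054)
print(R.from_euler('z',-DOCK[2]).apply(w-[*DOCK[:2],0])*1e3)
p=f([[-.111,.040,0]])[0]; goal([p[0],p[1],.36],DOCK[2]); goal([p[0],p[1],.28],DOCK[2])
E
python3 -m pendant '[[[-15,-3,0,0,0,0,-0.2],[-45,-9,0,0,0,0,-0.5],[-85,-18,0,0,0,0,-0.5],[-125,-26,0,0,0,0,-0.5],[-160,-33,10,0,0,0,-0.5],[-180,-37,30,0,0,0,-0.5],[-186,-37,54,0,0,0,-0.5],[-186,-37,74,0,0,0,-0.5],[-186,-37,74,0,0,0,-0.5]]]'
python3 - <<'E'
from h import *
s=arm.observe(); im=get_image('wrist'); cv2.imwrite('pics/w6.png',im[:,:,::-1])
im=get_image('top'); cv2.imwrite('pics/t6.png',cv2.resize(im[185:265,200:300,::-1],None,fx=7,fy=7))
f=fr(*DOCK); c=cam('wrist',s)
print(np.round(proj(c,f(np.array([[-133,66,54],[-133,14,54],[-88,66,54],[-88,14,54],[-88,76,63],[-88,-76,63],[-111,66,54],[-111,14,54]])/1e3)),1))
p=f([[-.111,.040,0]])[0]; goal([p[0],p[1],.19],DOCK[2])
E
```

```text
[[-131.3388238    12.69430205   54.        ]
 [-130.22341531   63.52513282   54.        ]]
shift [-186.2  -36.5   -8.2] turn [ 0.0001 -0.0003 -0.    ]
shift [-186.3  -36.5   71.8] turn [ 0.0001 -0.0003 -0.    ]
clock: 10.8
position: [0.4855, 0.062, 0.2763]
ee_rot: [-2.175, -2.265, 0.006]
force: [-0.8, 0.2, 0.5]
width: 0.751
[[288.2 246.7]
 [359.7 246.9]
 [286.2 186.8]
 [362.  186.9]
 [269.4 190.2]
 [501.  190.6]
 [287.3 218.3]
 [360.8 218.5]]
shift [ 0.3  0.5 87.8] turn [-0.0007  0.0004 -0.0009]
```

View pics/w6.png

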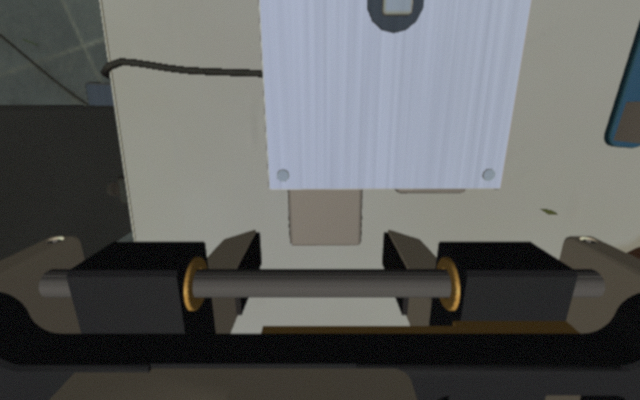

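View pics/t6.png

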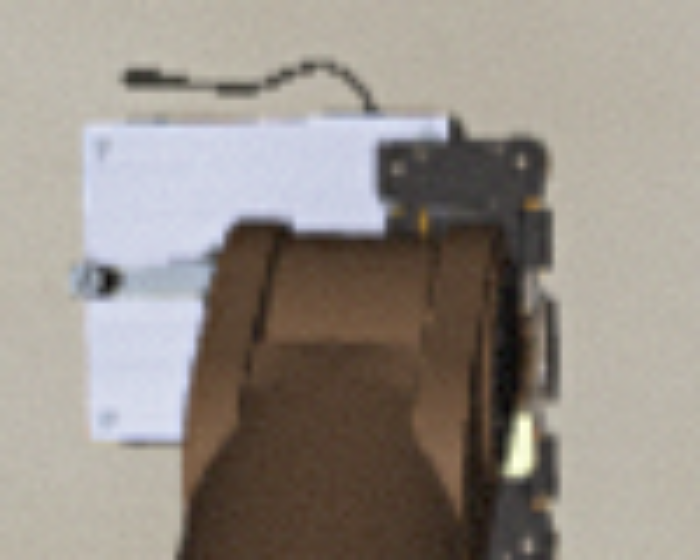

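```bash
python3 -m pendant '[[[0,0.5,15,0,0,0,-0.5],[0,0.5,40,0,0,0,-0.5],[0,0.5,65,0,0,0,-0.5],[0,0.5,80,0,0,0,-0.5],[0,0.5,87,0,0,0,-0.5],[0,0.5,87,0,0,0,-0.5],[0,0.5,87,0,0,0,-0.5]]]'
python3 - <<'E'
from h import *
s=arm.observe(); im=get_image('wrist'); cv2.imwrite('pics/w7.png',im[:,:,::-1])
print(R.from_euler('z',-DOCK[2]).apply(s['position']-[*DOCK[:2],0])*1e3, s['force'])
E
```

```text
clock: 11.78
position: [0.4875, 0.0632, 0.1913]
ee_rot: [2.174, 2.267, 0.002]
force: [-0.7, -0.1, -0.5]
width: 0.75
[-110.72974146   39.39332885  191.32822794] [-0.6554047  -0.10775487 -0.46768243]
```

View pics/w7.png

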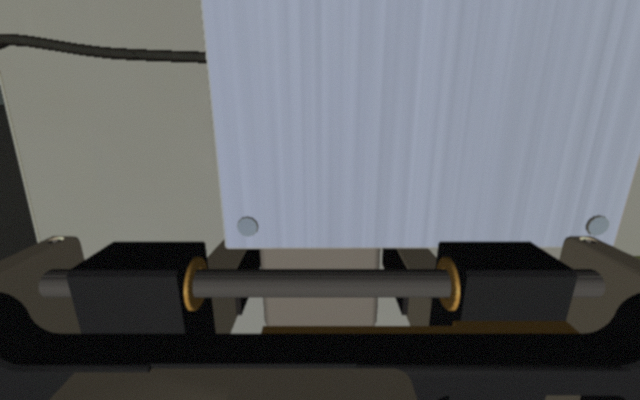

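```bash
python3 -m pendant '[[[0,0,0,0,0,0,0],[0,0,0,0,0,0,0.3],[0,0,0,0,0,0,0.3],[0,0,0,0,0,0,0.3],[0,0,0,0,0,0,0.3],[0,0,0,0,0,0,0.3]]]' 50
```

```text
clock: 12.58
position: [0.4873, 0.0632, 0.191]
ee_rot: [2.174, 2.267, 0.001]
force: [-2.2, -0.4, 5.0]
width: 0.567
```

```bash
python3 -m pendant '[[[0,0,-1.5,0,0,0,0.6],[-4,0,-1.5,0,0,0,0.6],[-10,0,-1.5,0,0,0,0.6],[-18,0,-1.5,0,0,0,0.6],[-26,0,-1.5,0,0,0,0.6],[-34,0,-1.5,0,0,0,0.6],[-42,0,-1.5,0,0,0,0.6],[-50,0,-1.5,0,0,0,0.6],[-50,0,-1.5,0,0,0,0.6]]]' 55
python3 - <<'E'
from h import *
im=get_image('wrist'); cv2.imwrite('pics/w8.png',im[:,:,::-1])
s=arm.observe();print(R.from_euler('z',-DOCK[2]).apply(s['position']-[*DOCK[:2],0])*1e3,s['force'])
goal(s['position'],DOCK[2])
E
```

```text
clock: 13.7
position: [0.4893, 0.0124, 0.1923]
ee_rot: [2.176, 2.266, -0.0]
force: [0.0, -0.6, -2.6]
width: 0.563
[-161.02113368   39.73956074  192.24582724] [-0.5375253  -0.49160447 -3.32392215]
shift [0. 0. 0.] turn [ 0.     -0.0001 -0.001 ]
```

View pics/w8.png

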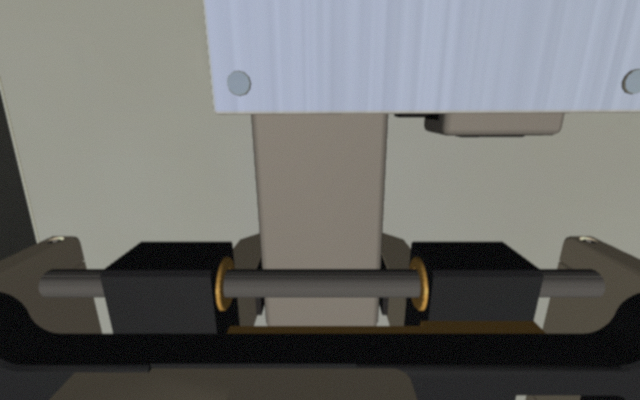

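```bash
python3 -m pendant '[[[-6,0,0,0,0,0,0.6],[-14,0,0,0,0,0,0.6],[-22,0,0,0,0,0,0.6],[-30,0,0,0,0,0,0.6],[-40,0,0,0,0,0,0.6],[-52,0,0,0,0,0,0.6],[-62,0,0,0,0,0,0.6],[-65,0,0,0,0,0,0.6],[-65,0,0,0,0,0,0.6]]]'
python3 - <<'E'
from h import *
s=arm.observe();im=get_image('wrist'); cv2.imwrite('pics/w9.png',im[:,:,::-1])
im=get_image('scene'); cv2.imwrite('pics/s9.png',cv2.resize(im[140:260,180:340,::-1],None,fx=5,fy=5,interpolation=cv2.INTER_CUBIC))
l=R.from_euler('z',-DOCK[2]).apply(s['position']-[*DOCK[:2],0])*1e3;print(l,s['force'])
c=cam('wrist',s);f=fr(*DOCK)
xr=l[0]/1e3+.111-.022
print(np.round(proj(c,f([[xr,.014,.0555],[xr,.066,.0555],[xr,.014,.0455],[xr,.066,.0455]])),1))
E
```

```text
clock: 14.88
position: [0.492, -0.0519, 0.1922]
ee_rot: [-2.175, -2.267, -0.0]
force: [-0.2, 0.2, -3.3]
width: 0.565
[-225.89599857   39.78056538  192.20566503] [-0.1581212   0.1538612  -3.25973615]
[[392.2  71. ]
 [246.8  70.8]
 [386.5  73.9]
 [252.8  73.8]]
```

View pics/w9.png

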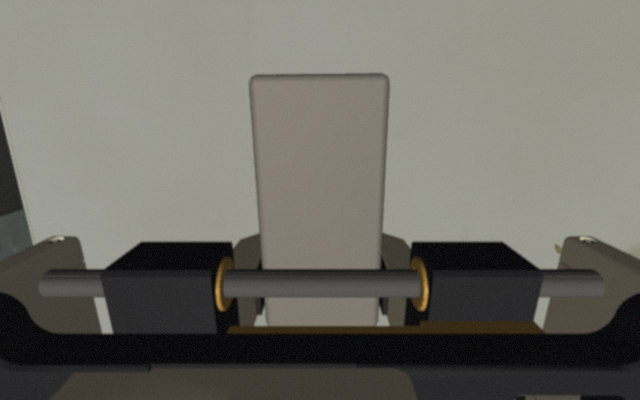

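View pics/s9.png

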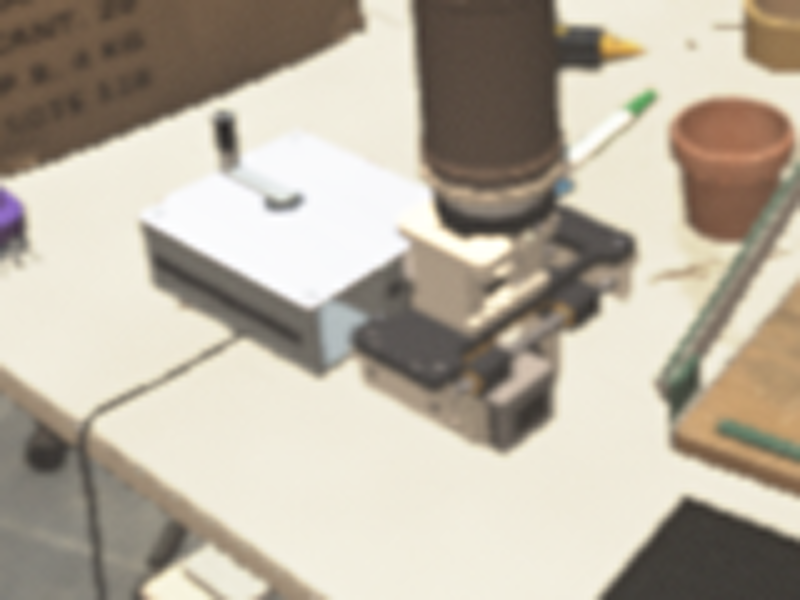

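```bash
python3 - <<'E'
from h import *
ct,cs=cam('top'),cam('scene')
def tri(a,b):
    f=lambda P:np.r_[proj(ct,P)[0]-a,proj(cs,P)[0]-b]; r=least_squares(f,[.6,-.15,.1]); return np.round(r.x,3),np.round(r.fun,1)
print('handle',tri([307,103],[357,146])); print('hinge',tri([331,214],[316,218])); print('candle',tri([439,203],[428,241]))
PAD=[.464,-.300,1.757]
goal([.470,-.333,.29],1.757); goal([.470,-.333,.30],1.757)
s=arm.observe(); print(s['joints'])
E
```

```text
handle (array([ 0.919, -0.05 ,  0.129]), array([-0.9,  0.6,  1.2, -0. ]))
hinge (array([ 0.563, -0.138,  0.04 ]), array([ 0.6, -0.5, -0.7,  0. ]))
candle (array([ 0.601, -0.488,  0.126]), array([ 1.7, -0.9, -1.6,  0.1]))
shift [-280.5  -33.9  -97.9] turn [-0.     -0.0003 -0.1438]
shift [-280.5  -33.9 -107.9] turn [-0.     -0.0003 -0.1438]
[-0.23559071  0.53840705  0.31216787  2.11584687 -0.31692904  0.53098927
  0.35273373]
```

```bash
python3 -m pendant '[[[0,0,-10,0,0,0,0.6],[0,0,-30,0,0,0,0.6],[-5,-1,-55,0,0,0,0.6],[-20,-2,-80,0,0,-0.01,0.6],[-45,-5,-98,0,0,-0.02,0.6],[-75,-9,-107,0,0,-0.04,0.6],[-105,-13,-108,0,0,-0.055,0.6],[-135,-16,-108,0,0,-0.07,0.6],[-165,-20,-108,0,0,-0.085,0.6],[-195,-23,-108,0,0,-0.1,0.6],[-225,-27,-108,0,0,-0.115,0.6],[-252,-30,-108,0,0,-0.13,0.6],[-270,-33,-108,0,0,-0.14,0.6],[-280,-34,-108,0,0,-0.144,0.6],[-280,-34,-108,0,0,-0.144,0.6],[-280,-34,-108,0,0,-0.144,0.6]]]'
python3 - <<'E'
from h import *
s=arm.observe();im=get_image('wrist'); cv2.imwrite('pics/w10.png',im[:,:,::-1])
im=get_image('scene'); cv2.imwrite('pics/s10.png',cv2.resize(im[190:320,270:440,::-1],None,fx=4.5,fy=4.5,interpolation=cv2.INTER_CUBIC))
im=get_image('top'); cv2.imwrite('pics/t10.png',cv2.resize(im[180:290,195:455,::-1],None,fx=3,fy=3,interpolation=cv2.INTER_CUBIC))
goal([.470,-.333,.30],1.757);goal([.470,-.333,.205],1.757)
E
```

```text
clock: 16.98
position: [0.4701, -0.3318, 0.3002]
ee_rot: [-2.004, -2.419, -0.001]
force: [-0.1, -0.3, -3.3]
width: 0.562
shift [-0.9 -0.2  0.2] turn [ 0.0001 -0.0005  0.0008]
shift [-0.9 -0.2 95.2] turn [ 0.0001 -0.0005  0.0008]
```

View pics/w10.png

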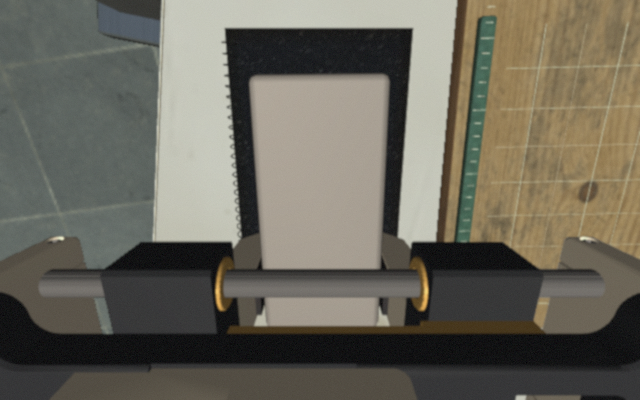

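View pics/s10.png

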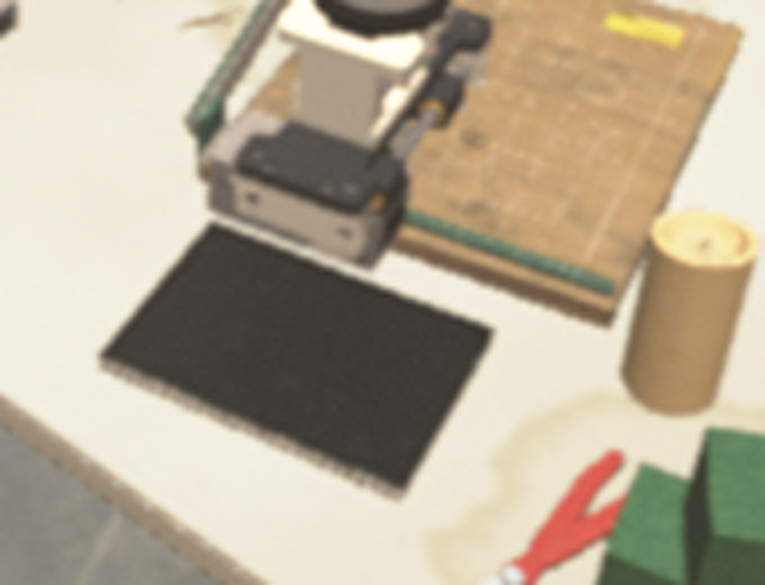

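View pics/t10.png

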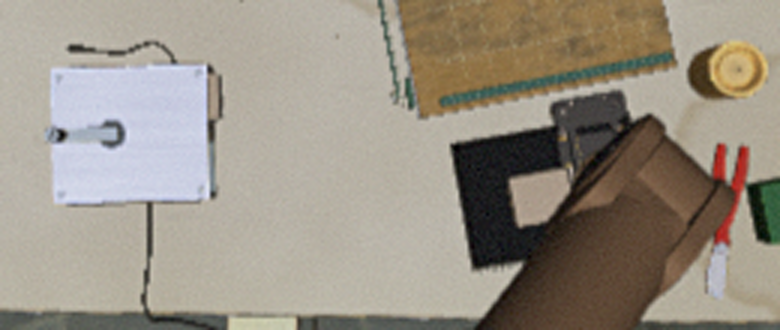

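```bash
python3 - <<'E'
from h import *
c=cam('wrist')
w=onz(c,[(226,28.5),(411,28.5)],.012); print(w)
pad=fr(.464,-.300,1.757); print(pad([[.105,.075,.012],[.105,-.075,.012]]))
q=onz(c,[(249.5,73.5),(389.5,73.5)],.054+.109); print(q, np.linalg.norm(q[0]-q[1]))
ip=lambda p:R.from_euler('z',-1.757).apply(p-[.464,-.300,0])*1e3
print('pack rear edge in pad frame',ip(q),'pad corners seen in pad frame',ip(w)); print(ip(arm.observe()['position'][None]))
E
```

```text
[[ 0.37099706 -0.21226373  0.012     ]
 [ 0.51449315 -0.18485987  0.012     ]]
[[ 0.37085784 -0.21069973  0.012     ]
 [ 0.51826496 -0.1829303   0.012     ]]
[[ 0.42870594 -0.25021144  0.163     ]
 [ 0.47822065 -0.24075117  0.163     ]] 0.050410345132423415
pack rear edge in pad frame [[ 55.46189217  25.46663568 163.        ]
 [ 55.59200244 -24.94354154 163.        ]] pad corners seen in pad frame [[103.43726411  75.15272435  12.        ]
 [103.80206186 -70.9361718   12.        ]]
[[-3.26387152e+01 -1.29488867e-02  3.00227006e+02]]
```

```bash
python3 -m pendant '[[[-1,-1,10,0,0,0.001,0.6],[-1,-1,30,0,0,0.001,0.6],[-1,-1,52,0,0,0.001,0.6],[-1,-1,72,0,0,0.001,0.6],[-1,-1,86,0,0,0.001,0.6],[-1,-1,94,0,0,0.001,0.6],[-1,-1,98,0,0,0.001,0.6],[-1,-1,98,0,0,0.001,0.6]]]'
python3 -m pendant '[[[0,0,1,0,0,0,0.6],[0,0,2,0,0,0,0.6],[0,0,3,0,0,0,0.6],[0,0,3,0,0,0,0.6]]]'
```

```text
clock: 18.12
position: [0.469, -0.3341, 0.2023]
ee_rot: [2.007, 2.417, 0.0]
force: [0.0, 0.8, -3.6]
width: 0.562
clock: 18.62
position: [0.469, -0.334, 0.1992]
ee_rot: [-2.007, -2.417, -0.0]
force: [-0.2, 0.6, -3.3]
width: 0.563
```

```bash
python3 -m pendant '[[[0,0,1,0,0,0,0.6],[0,0,2,0,0,0,0.6],[0,0,2,0,0,0,0.6]]]'
python3 -m pendant '[[[0,0,1,0,0,0,0.6],[0,0,1.5,0,0,0,0.6],[0,0,1.5,0,0,0,0.6]]]'
```

```text
clock: 19.0
position: [0.4689, -0.334, 0.1971]
ee_rot: [-2.007, -2.417, -0.0]
force: [0.6, 0.6, -3.7]
width: 0.563
clock: 19.38
position: [0.4689, -0.3341, 0.1957]
ee_rot: [-2.007, -2.417, -0.0]
force: [1.5, -0.0, -2.2]
width: 0.566
```

Contact is beginning (−3.7 → −2.2 N). Finer steps.

```bash
python3 -m pendant '[[[0,0,0.5,0,0,0,0.6],[0,0,0.5,0,0,0,0.6]]]'
python3 -m pendant '[[[0,0,0.7,0,0,0,0.6],[0,0,0.7,0,0,0,0.6]]]'
```

```text
clock: 19.62
position: [0.469, -0.3341, 0.1952]
ee_rot: [-2.007, -2.417, -0.0]
force: [1.1, -0.2, -4.1]
width: 0.561
clock: 19.88
position: [0.4689, -0.3341, 0.1951]
ee_rot: [2.007, 2.417, 0.001]
force: [-1.9, 2.1, 4.7]
width: 0.559
```

```bash
python3 -m pendant '[[[0,0,0.6,0,0,0,0.6],[0,0,0.6,0,0,0,0.6]]]'
python3 - <<'E'
from h import *
im=get_image('wrist'); cv2.imwrite('pics/w11.png',im[:,:,::-1])
im=get_image('scene'); cv2.imwrite('pics/s11.png',cv2.resize(im[220:310,280:400,::-1],None,fx=6.5,fy=6.5,interpolation=cv2.INTER_CUBIC))
E
```

```text
clock: 20.12
position: [0.4689, -0.3341, 0.1951]
ee_rot: [2.007, 2.417, 0.001]
force: [-3.8, 2.4, 12.2]
width: 0.563
```

View pics/w11.png

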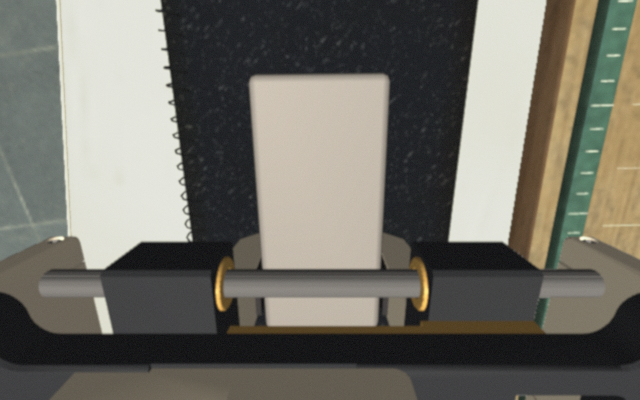

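View pics/s11.png

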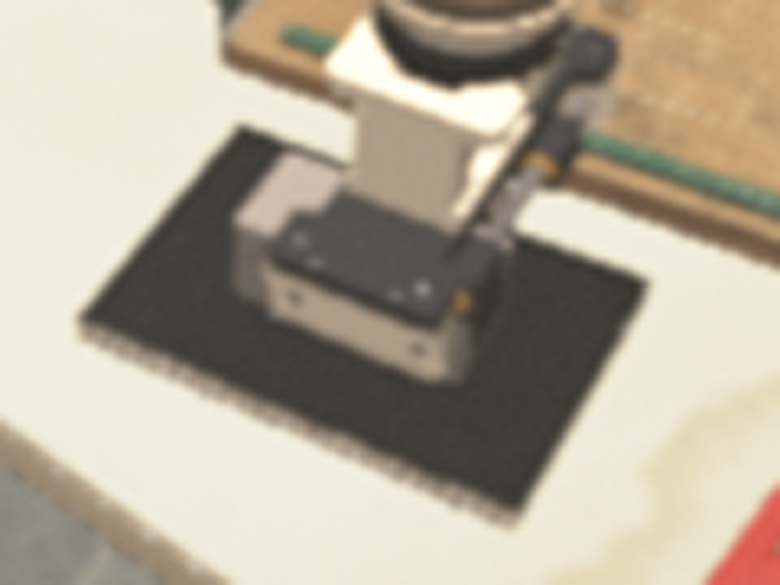

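```bash
python3 -m pendant '[[[0,0,-0.9,0,0,0,0.6],[0,0,-0.9,0,0,0,0.6],[0,0,-0.9,0,0,0,-0.3],[0,0,-0.9,0,0,0,-0.6],[0,0,-0.9,0,0,0,-0.6],[0,0,-0.9,0,0,0,-0.6],[0,0,-0.9,0,0,0,-0.6]]]'
python3 -m pendant '[[[0,0,-10,0,0,0,-0.6],[0,0,-30,0,0,0,-0.6],[0,0,-55,0,0,0,-0.6],[0,0,-85,0,0,0,-0.6],[0,0,-115,0,0,0,-0.6],[-5,0,-140,0,0,0,-0.6],[-30,0,-155,0,0,0,-0.6],[-60,0,-160,0,0,0,-0.6],[-80,0,-160,0,0,0,-0.6],[-80,0,-160,0,0,0,-0.6],[-80,0,-160,0,0,0,-0.6]]]'
python3 - <<'E'
from h import *
s=arm.observe()
im=get_image('wrist'); cv2.imwrite('pics/w12.png',im[:,:,::-1])
im=get_image('scene'); cv2.imwrite('pics/s12.png',im[:,:,::-1])
im=get_image('top'); cv2.imwrite('pics/t12.png',cv2.resize(im[180:290,195:455,::-1],None,fx=3,fy=3,interpolation=cv2.INTER_CUBIC))
c=cam('wrist',s); P=fr(.464,-.3,1.757)
print(np.round(proj(c,P(np.array([[55,26,58],[55,-26,58],[-55,-26,58],[-55,26,58],[105,75,12],[105,-75,12],[-105,-75,12],[-105,75,12]])/1e3)),1))
E
```

```text
clock: 21.1
position: [0.469, -0.3341, 0.1948]
ee_rot: [-2.007, -2.417, 0.0]
force: [0.4, 0.3, 0.0]
width: 0.801
clock: 22.48
position: [0.4836, -0.412, 0.3549]
ee_rot: [-2.006, -2.417, -0.001]
force: [-0.3, 0.1, -0.1]
width: 0.801
[[289.8 -14.5]
 [355.8 -14.4]
 [351.8 128.5]
 [293.3 128.4]
 [238.1 -59.8]
 [407.4 -59.7]
 [391.9 173.1]
 [252.9 173. ]]
```

View pics/w12.png

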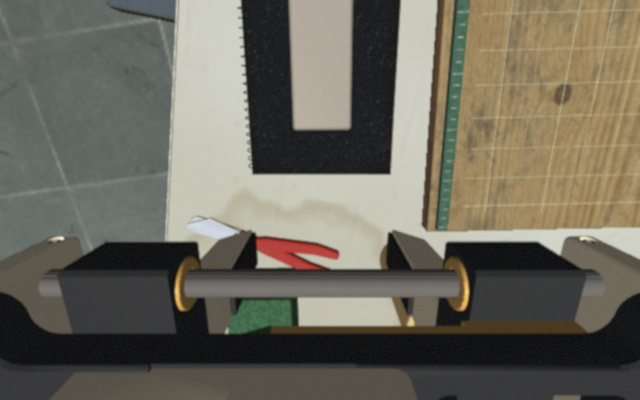

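View pics/s12.png

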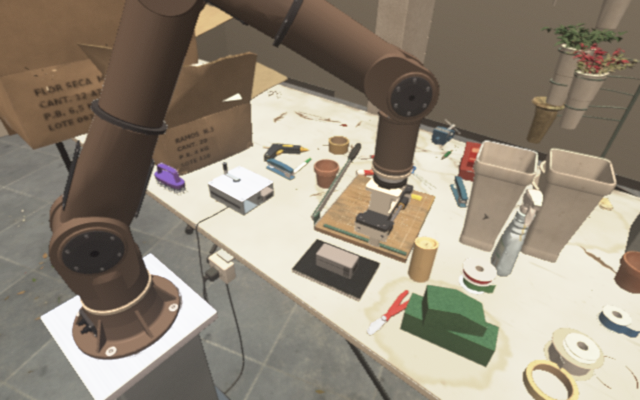

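View pics/t12.png

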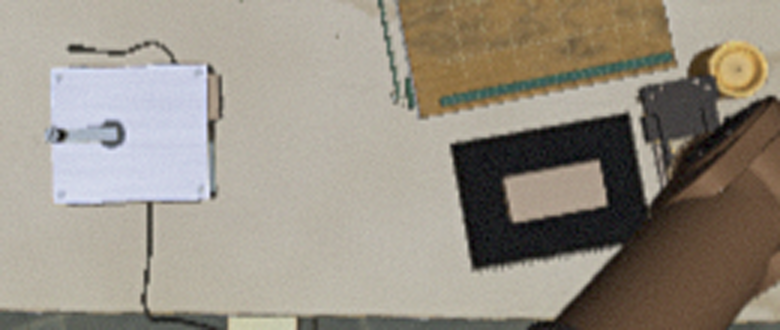

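```bash
python3 -c "
from cell import arm
s=arm.observe();print(s['clock'],s['force']);print(arm.sign_off())"
```

```text
22.625 [-0.30315269  0.64632825 -0.48866813]
the job is handed in; nothing more can be done
None
```

The tall pack is out of the dock and lying flat, same side up, in the middle of the black pad. I handed the job in at 22.6 s.

- **Which pack:** the cameras showed the tall pack in the +y bay, on the robot's side.
- **Lever:** I pushed it to its positive stop, where the contact force climbed with hardly any further travel. I held it there for about 1.4 s, then let it spring back with the fingers. The pictures showed it centred, with the pack kicked out to about 44 mm proud.
- **Draw and set down:** I gripped the pack's proud end at up to 55 N and drew it straight out. I carried it over and lowered it in small steps until it rested on the pad. The wrist height then matched a level pack. It was pressed down with about 12 N at most; I eased that off before opening the gripper.

**Last checks:** the wrist picture puts the pack within about 1–2 mm of the pad's centre and parallel to it. The low pack was still in its bay, the lever was centred, and nothing else looked moved. The gripper was clear, with no force on it.

**Disagreements:** two were small and within the stated calibration. The top and wrist views differed by about 2 mm on the pad's position, so I shifted the placement 1 mm. The scene camera put the dock about 3 mm and 0.02 rad away from the top-view fit. I used the top-view fit, and the wrist pictures agreed with it.

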